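# Flip the basket's cover from the cups to the strainer

## Robot

A 7-joint arm with a two-finger parallel gripper is mounted at the origin on the work surface. World frame = base frame: x ahead of the robot, y to its left, z up, the work surface at z = 0. Lengths are in m, angles in rad, forces in N, time in s.
With the tool pointing down it reaches from about 0.35 to 0.9 m from the base axis. Payload 19.9 kg.
Tool frame: the origin (TCP) lies between the finger pads; the fingertips stand 19 mm ahead of it and the grasp point (between the pads) is the TCP; z points along the fingers, y is the direction in which the jaws open and shut (so a half turn about z gives the same grasp; the last joint's range is limited). The gripper opens to 94 mm and grips with 3 to 60 N. Pads are 16 mm wide; open, the fingers measure 119 mm over their backs; the gripper's body (75 mm by 177 mm) begins 78 mm behind the grasp point.
Start: joints at [1.143, 0.417, -0.01, 1.614, 0.005, 1.111, -0.053], TCP at [0.235, -0.579, 0.224] pointing down, gripper open.
Joint ranges: [-2.81, 2.81], [-0.39, 2.02], [-1.27, 1.25], [0.06, 2.57], [-1.19, 4.33], [0.19, 2], [-2.82, 2.82]. Speed limits (rad/s): [1.89, 1.89, 2.39, 2.39, 3.01, 3.01, 3.01].

## Interface

Orientations are given as a 3x3 rotation matrix whose columns are the frame's x, y, z axes.
In Python, from rig import robot gives the robot as it stands. Calls block until the motion is done:
- robot.move_ptp(position, orientation): joint-space move of the TCP to a pose.
- robot.move_linear(position, velocity=0.15, frame=None, threshold=None): straight line of the TCP; frame=None keeps the orientation; velocity is the mean speed in m/s. With threshold (N) it stops when the force on the tool has changed by that much, and returns True; else False.
- robot.goto_joints(angles): joint-space move.
- robot.gripper_to(opening): finger opening in m; the grip force is fixed at half the most; returns when the fingers have stopped.
- robot.pause(seconds).
- robot.ik(position, orientation): joint angles nearest the present ones, or None.
- robot.get_state(): the state.
- robot.grab_frame(name): name is "scene" or "top" or "wrist"; returns the picture (384x512x3 uint8, red, green, blue); there is no depth.
- robot.camera_info(name): a dict with "fx", "fy", "cx", "cy" (pixels), "rvec" (rotation vector, rad) and "tvec" (3), from world to camera coordinates, as OpenCV has them. Camera axes: x right, y down, z forward; pixel columns grow to the right and rows downward; lengths in m; the calibration is good to about 2 mm. The wrist camera is an equidistant fisheye: a pixel r from the principal point sees the ray r / f radians off the axis. A picture is of the moment at which its call begins: read the wrist's pose just before it. camera_info takes no time and is no camera call; for the wrist camera it gives the pose at the moment of the call.
A pose or a line that the arm cannot do raises robot.PlanningError and nothing moves.
- robot.sign_off(): hands the job in, once; it reports no verdict.
The state is a dict: "time": time; "qpos": joint angles; "joint_vel": joint speeds; "effort": joint torques, N m; "ee_pos": TCP position; "tool_rot": TCP orientation; "force": force on the tool from outside, world axes, zero at the start; "moment": the same for the moment, N m; "opening": finger opening in m.
Only numpy, scipy, OpenCV 4.12 (cv2) and the standard library are available. Lean on these libraries where they do the work, as an engineer would, in place of code of your own. Each camera call takes 0.05 s, during which the arm holds its last target.

## Task

The wooden flip cover on the upper white basket is down over (or a little raised from) the half with the nested cups. Using only the fingertips, get under its finger lip, push the cover up and over its spine in a controlled way, without slamming it, and press it down flat on the other half, over the tea strainer; then move clear. Never grip or pinch the cover, and leave the cups, strainer, bottle and spoon rest where they are.

Things in the scene. Friction and masses are not known exactly. Their poses are not given: they have to be found in the camera images.
- spine (a point): Middle of the cover's hinge line on two stacked white baskets (fixed; 200 mm along the spine, 240 across, 150 high, on 20 mm marble). x: along the spine; y: level, towards the half where the cover starts (cups; the strainer's half is -y); z up. It lies 173 mm above the work surface, 3 mm above the rims, which stand 120 mm to either side.
- cover (a joint): Turn of the cover about the spine, rad: 0 flat over the cups, 1.57 upright, 3.14 flat over the strainer (firm stops). Starts at 0 to 0.35. Stiff hinge: stays where left, needs 1 to 3 N at its edge. Rigid pale wooden leaf 6 mm thick (3 mm either side of the hinge line), 186 mm along the spine, flat for 124 mm out from the spine, then the lip.
- lip (a point): Middle of the cover's finger lip, a strip 150 mm along the spine and 28 mm wide at the free edge, bent 0.7 rad up from the leaf (down, outside the other rim, after the flip), so a fingertip gets under it from outside. It moves with the cover, 135 mm from the spine and 9 mm above mid-leaf. Axes are the leaf's: x along spine, y outward, z out of its top.
- cups: Three nested white melamine cups as one stack, 74 mm wide, 57 mm high, loose in the upper basket under the cover. Origin: centre of the underside.
- strainer: Steel tea strainer lying in the upper basket's open half: bowl 72 mm wide, 30 mm high, thin handle, 160 mm long in all. Origin: on the basket's floor about the middle of its length.
- bottle_mid (a point): Half-way up the empty clear twist-cap bottle, 62 mm wide and 190 mm high, standing loose on the marble beyond one end of the baskets.
- spoon_rest: Round shallow ceramic spoon rest, 100 mm wide, 20 mm high, loose on the marble beyond the same end of the baskets. Origin: centre of the underside.
Not all that is in view belongs to the job. Of the things like the part that bears bottle_mid, leave any that is yellow; of the rest the larger one is meant.

How it is judged:
On the way, in this order (a step that is already met when the one before it is completed fails the run):
1. the cover has been raised past upright (value of joint cover above 1.65 rad).
2. the cover is down flat over the strainer's half (value of joint cover above 3.06 rad), for 0.2 s.
At the end, for the whole second after the job is handed in: The cover lies flat over the strainer's half, within 0.08 rad (about 11 mm at its edge), at rest; cups, strainer, bottle and spoon rest within 20 mm of where they were, the bottle upright (value of joint cover above 3.06 rad and velocity of joint cover between -0.1 and 0.1 rad/s and distance of each of cups, strainer, bottle_mid, spoon_rest from where it was at the start of the episode below 0.02 m and angle between bottle_mid's own z axis and vertical below 0.2 rad); the robot touches nothing.
It fails at once if the cover is pinched: the fingers press on both its faces at once ((contact force between the fingers and cover_c1 above 1 N or contact force between the fingers and cover_c2 above 1 N) and (contact force between the fingers and cover_c3 above 1 N or contact force between the fingers and cover_c4 above 1 N)).
It fails at once if the cover is slammed (turning faster than 4 rad/s) (velocity of joint cover above 4 rad/s or velocity of joint cover below -4 rad/s).
It fails at once if the cups, strainer, bottle or spoon rest is lifted or pushed away (over 25 mm) (distance of any of cups, strainer, bottle_mid, spoon_rest from where it was at the start of the episode above 0.025 m).
It also fails if it takes over 42 s, if anything falls off the work surface, if the arm or the gripper's body presses on something with over 40 N, if the wrist force passes 120 N, or if a joint passes its speed limit or range.

## Working session

There is one attempt and no reset: what is moved stays moved. The work goes in short steps, each a Python script; the robot and the scene stay as the last script left them, time stands still between calls to the robot, and variables do not carry over. Pictures are saved under pics/ and viewed, and the job is handed in when it is done.

```bash
ls; mkdir -p pics; python3 - <<'E'
from rig import robot
import cv2
for n in ("scene","top","wrist"):
    i=robot.camera_info(n); print(n,i)
    cv2.imwrite(f"pics/{n}0.png",robot.grab_frame(n)[:,:,::-1])
print(robot.get_state())
E
```

```text
pics
scene {'fx': 445.29392019348916, 'fy': 445.29392019348916, 'cx': 247.0059888377136, 'cy': 182.76033707450466, 'rvec': array([ 1.48144354,  1.91190886, -0.96148634]), 'tvec': array([ 0.25813877, -0.24767936,  1.57294872])}
top {'fx': 454.17871106189347, 'fy': 454.17871106189347, 'cx': 257.92664779691063, 'cy': 190.9830338125734, 'rvec': array([ 2.15152165, -2.15182923,  0.1527208 ]), 'tvec': array([-0.10846923,  0.6878208 ,  1.27490281])}
wrist {'fx': 297.3186396354542, 'fy': 297.3186396354542, 'cx': 254.02590408254594, 'cy': 192.80259585796784, 'rvec': array([-2.43102504,  1.63677961,  0.20561743]), 'tvec': array([-0.62395469, -0.02566448,  0.39196338])}
{'time': 0.15, 'qpos': array([ 1.14350807,  0.41781269, -0.01029284,  1.61399774,  0.00470401,
        1.11069384, -0.05300469]), 'joint_vel': array([-2.94119518e-04, -1.74358712e-04,  9.00064358e-04, -2.65415603e-03,
       -4.45130745e-05, -2.44816439e-04,  1.26972987e-03]), 'effort': array([ 1.18713135e-03, -8.51538277e+01,  6.39099441e-01, -4.26140249e+01,
       -4.88575792e-02,  1.72091770e-02,  3.85263695e-05]), 'ee_pos': array([ 0.23507346, -0.57883534,  0.22400016]), 'tool_rot': array([[ 9.26503859e-01,  3.76285040e-01, -4.10227907e-04],
       [ 3.76285255e-01, -9.26503527e-01,  7.88003004e-04],
       [-8.35638607e-05, -8.84450536e-04, -9.99999605e-01]]), 'force': array([-0.70707946, -0.20458861,  0.54878843]), 'moment': array([ 0.01492985,  0.02713667, -0.0112071 ]), 'opening': 0.09409431508621599}
```

View pics/scene0.png

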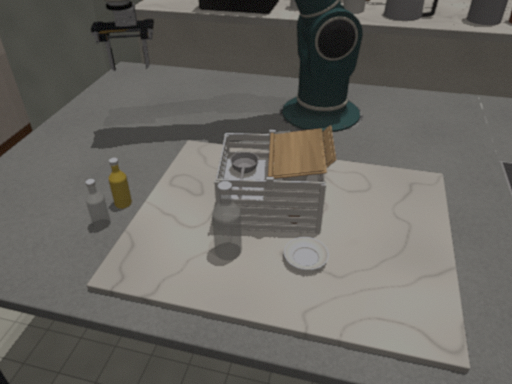

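View pics/top0.png

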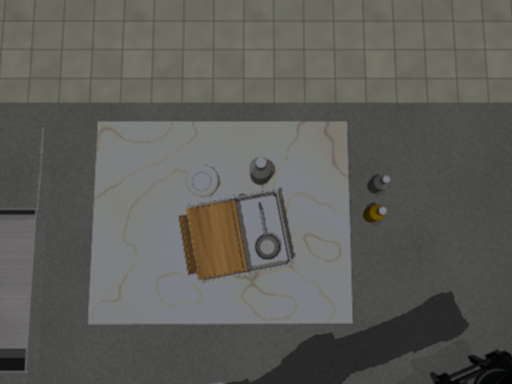

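View pics/wrist0.png

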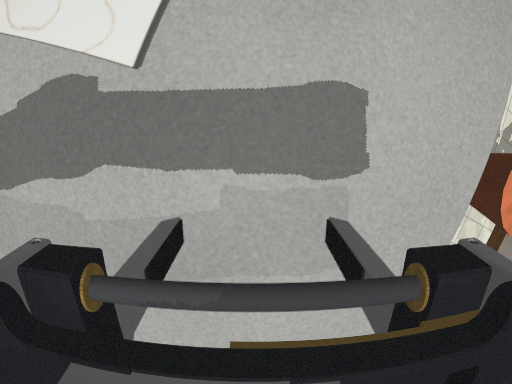

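The scene image shows three bottles: a large clear one on the marble at (228,222), a small clear one at (97,203) and a yellow one at (120,187). The meant one is the large clear one, beyond the baskets' end next to the spoon rest at (305,255). The cover is brown at (298,152) in scene and (217,240) in top, with its lip at (187,245) in top. I'll confirm this in a crop and measure.

```bash
cat > h.py <<'E'
import numpy as np, cv2
from rig import robot
def cam(n):
    i=robot.camera_info(n); R=cv2.Rodrigues(i["rvec"])[0]; K=np.array([[i["fx"],0,i["cx"]],[0,i["fy"],i["cy"]],[0,0,1]]); return K,R,np.array(i["tvec"])
def ray(n,uv):
    K,R,t=cam(n); d=R.T@np.linalg.solve(K,[*uv,1]); return -R.T@t,d/np.linalg.norm(d)
def onz(n,uv,z):
    o,d=ray(n,uv); return o+d*(z-o[2])/d[2]
def proj(n,p):
    K,R,t=cam(n); q=K@(R@np.asarray(p)+t); return q[:2]/q[2]
def tri(a,ua,b,ub):
    o1,d1=ray(a,ua);o2,d2=ray(b,ub)
    s=np.linalg.lstsq(np.c_[d1,-d2],o2-o1,rcond=None)[0]
    p,q=o1+s[0]*d1,o2+s[1]*d2; return (p+q)/2,np.linalg.norm(p-q)
E
python3 - <<'E'
import cv2
a=cv2.imread("pics/scene0.png");b=cv2.imread("pics/top0.png")
cv2.imwrite("pics/sc.png",cv2.resize(a[115:275,200:350],None,fx=5,fy=3.75*1.0,interpolation=cv2.INTER_CUBIC) if 0 else cv2.resize(a[115:275,190:350],None,fx=3.7,fy=3.7,interpolation=cv2.INTER_CUBIC))
cv2.imwrite("pics/tc.png",cv2.resize(b[145:295,165:305],None,fx=4,fy=4,interpolation=cv2.INTER_CUBIC))
E
```

```text
(no output)
```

View pics/sc.png

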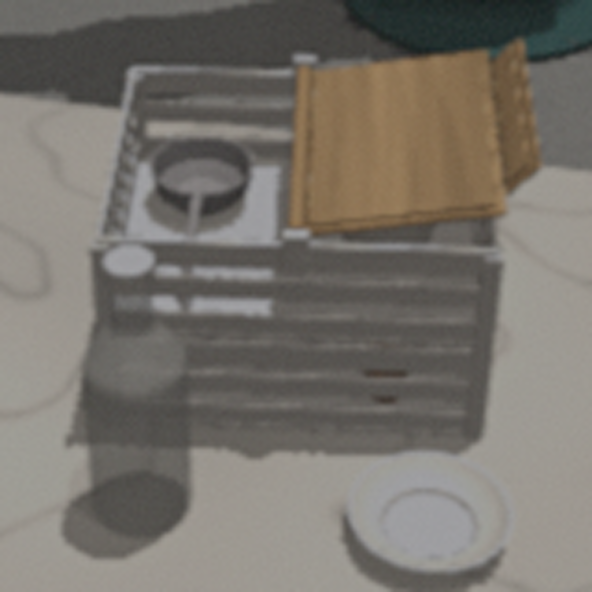

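View pics/tc.png

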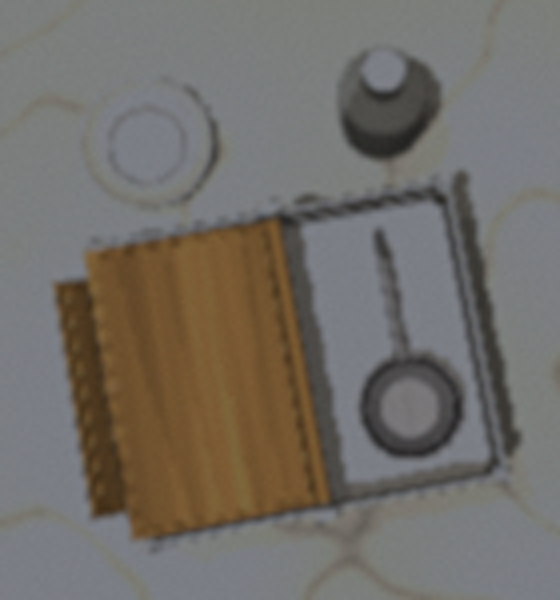

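The crops confirm it: a large clear bottle and white spoon rest at the near end, the cover slightly raised, and its lip on the far-left side in top. Next I measure the corners.

```bash
python3 - <<'E'
from h import *
np.set_printoptions(precision=4,suppress=True)
T=lambda u,v:(165+u/4-.4,145+v/4-.4)
S=lambda u,v:(190+u/3.7-.4,115+v/3.7-.4)
pts={"outA":(S(503,213),T(90,252)),"outB":(S(490,52),T(137,538)),"inA":(S(304,232),T(276,218)),"inB":(S(306,68),T(316,503)),
"lipA":(S(510,190),T(92,517)) if 0 else (S(540,163),T(57,284)),"lipB":(S(520,40),T(95,517)),"bottlecap":(S(128,258),T(385,68))}
P={}
for k,(s,t) in pts.items():
    p,e=tri("scene",s,"top",t); P[k]=p; print(k,p,e)
print("len",np.linalg.norm(P["outA"]-P["outB"]),np.linalg.norm(P["inA"]-P["inB"]),np.linalg.norm(P["outA"]-P["inA"]),np.linalg.norm(P["lipA"]-P["lipB"]))
# rim corners strainer side in top at z=.17
for u in [(437,192),(497,465),(150,545),(92,240)]: print(onz("top",T(*u),.17))
print("spoon",onz("top",T(150,143),.04)); print("table: marble", [onz("top",u,.02) for u in [(98,122),(348,122),(352,323),(89,323)]])
E
```

```text
outA [0.6244 0.0756 0.1919] 0.0021372946067022883
outB [0.443  0.0435 0.1924] 0.005032993238475525
inA [ 0.6479 -0.0405  0.1746] 0.007719552361012206
inB [ 0.465  -0.0732  0.1766] 0.0038555847674502457
lipA [0.6018 0.0923 0.2149] 0.001954642478674725
lipB [0.4572 0.0652 0.2126] 0.0009277217628286588
bottlecap [ 0.7414 -0.1154  0.211 ] 0.00029611343019017046
len 0.18419732961051105 0.18581790826493977 0.11969387287060769 0.1471218141339975
[ 0.6665 -0.1501  0.17  ]
[ 0.4884 -0.188   0.17  ]
[0.4378 0.0354 0.17  ]
[0.6347 0.0767 0.17  ]
spoon [0.7204 0.0554 0.04  ]
table: marble [array([0.9029, 0.3764, 0.02  ]), array([ 0.9034, -0.3826,  0.02  ]), array([ 0.3104, -0.3776,  0.02  ]), array([0.3111, 0.3737, 0.02  ])]
```

```bash
cat >> h.py <<'E'
ex=np.array([.984,.178,0]);ex/=np.linalg.norm(ex);ey=np.array([-ex[1],ex[0],0]);ez=np.array([0,0,1.])
SP=np.array([.557,-.058,.173])
def Rt(tilt,flip=1,az=0):
    "tool z tilted by tilt from down towards -ey; jaw axis along spine"
    back=np.sin(tilt)*ey+np.cos(tilt)*ez
    z=-back; y=flip*ex; 
    if az: 
        A=cv2.Rodrigues(np.array([0,0,az]))[0]; z=A@z;y=A@y
    return np.c_[np.cross(y,z),y,z]
def pose(theta,r,face,tilt,pen=0.,sx=0.,flip=1):
    """TCP pose so finger tip just touches underside at radius point. face 'lip' (r = along lip from mid) or 'leaf' (r from spine)"""
    c,s=np.cos(theta),np.sin(theta); u=np.array([c,s]);w=np.array([-s,c]) # leaf out, leaf top
    if face=='lip':
        t=np.cos(.7)*u+np.sin(.7)*w; n=np.sin(.7)*u-np.cos(.7)*w; p0=.135*u+.009*w+r*t+.003*n
    else: t=u;n=-w;p0=r*u+.003*n
    b=np.array([np.sin(tilt),np.cos(tilt)]); q=np.array([b[1],-b[0]])
    m=min(.008*q@n,-.008*q@n)          # deepest corner of tip along n
    tip=p0+n*(-m-pen); tcp=tip+.019*b
    return SP+sx*ex+tcp[0]*ey+tcp[1]*ez, Rt(tilt,flip)
E
python3 - <<'E'
from h import *
np.set_printoptions(precision=3,suppress=True)
print("mixer base",onz("scene",(320,112),0.0),onz("scene",(283,112),0.0),onz("scene",(320,124),0))
for flip in(1,-1):
  for tl in (45,60,70,80):
    for th,f in((0.1,'lip'),(.8,'lip'),(1.5,'lip')):
      p,R=pose(th,0,f,np.radians(tl),flip=flip); q=robot.ik(p,R); print(flip,tl,th,p,q)
  for tl in (0,20,40,60):
    for th in(1.5,2.3,3.14):
      p,R=pose(th,.11,'leaf',np.radians(tl),flip=flip); print('leaf',flip,tl,th,p,robot.ik(p,R))
E
```

```text
mixer base [-0.005 -0.001  0.   ] [ 0.026 -0.128  0.   ] [0.08 0.01 0.  ]
1 45 0.1 [0.529 0.094 0.201] [ 0.148  0.749 -1.081  1.797  1.13   1.77  -1.094]
1 45 0.8 [0.537 0.05  0.289] [ 0.28   0.596 -1.134  1.766  1.082  1.784 -0.905]
1 45 1.5 [ 0.554 -0.041  0.324] [ 0.341  0.397 -0.916  1.785  1.011  1.581 -0.66 ]
1 60 0.1 [0.529 0.097 0.197] [-0.022  0.843 -0.964  1.772  1.223  1.964 -1.187]
1 60 0.8 [0.537 0.052 0.285] [ 0.107  0.687 -1.027  1.779  1.217  1.973 -1.014]
1 60 1.5 [ 0.553 -0.038  0.32 ] [ 0.261  0.545 -0.975  1.827  1.244  1.829 -0.844]
1 70 0.1 [0.529 0.098 0.195] [-0.21   0.84  -0.73   1.755  1.205  1.979 -1.2  ]
1 70 0.8 [0.537 0.052 0.282] [-0.126  0.659 -0.729  1.79   1.206  1.958 -1.03 ]
1 70 1.5 [ 0.553 -0.036  0.318] [ 0.17   0.624 -0.923  1.848  1.349  1.966 -0.926]
1 80 0.1 [0.529 0.098 0.192] [-0.481  0.838 -0.371  1.742  1.134  1.918 -1.178]
1 80 0.8 [0.537 0.051 0.279] [-0.408  0.664 -0.371  1.801  1.177  1.916 -1.037]
1 80 1.5 [ 0.553 -0.034  0.315] [-0.126  0.596 -0.55   1.871  1.328  1.921 -0.967]
leaf 1 0 1.5 [ 0.554 -0.04   0.301] [ 0.546  0.283 -0.
[... 2355 characters left out ...]
 [ 0.568 -0.119  0.277] [-0.872  0.42   1.09   1.791 -0.048  1.027 -2.783]
leaf -1 20 3.14 [ 0.575 -0.16   0.197] [-0.758  0.58   1.087  1.852 -0.245  0.863 -2.599]
leaf -1 40 1.5 [ 0.552 -0.029  0.297] [ 0.464  0.476 -1.084  1.795  1.023  1.586  2.433]
leaf -1 40 2.3 [ 0.567 -0.115  0.272] [ 0.625  0.502 -1.084  1.833  1.112  1.485  2.508]
leaf -1 40 3.14 [ 0.574 -0.154  0.196] [ 0.678  0.649 -1.085  1.891  1.271  1.448  2.414]
leaf -1 60 1.5 [ 0.551 -0.027  0.292] [ 0.298  0.66  -1.085  1.84   1.303  1.913  2.212]
leaf -1 60 2.3 [ 0.567 -0.111  0.268] [ 0.461  0.676 -1.085  1.896  1.413  1.817  2.261]
leaf -1 60 3.14 [ 0.574 -0.15   0.193] [ 0.418  0.727 -0.908  1.94   1.474  1.68   2.181]
```

```bash
python3 - <<'E'
from h import *
np.set_printoptions(precision=3,suppress=True)
tl=np.radians(57)
robot.gripper_to(0.0)
robot.move_ptp(SP+.16*ey+np.array([0,0,.27]),Rt(np.radians(35)))
print(robot.get_state()["time"])
p,R=pose(.14,0,'lip',tl,pen=-.04)
robot.move_ptp(p+.05*ey+.05*ez,R)
robot.move_linear(p,.15)
p,R=pose(.14,0,'lip',tl,pen=-.008)
robot.move_linear(p,.1)
st=robot.get_state();print(st["time"],st["qpos"],st["ee_pos"],p,st["force"],st["opening"])
for n in("scene","top"):
    cv2.imwrite(f"pics/{n}1.png",cv2.resize(robot.grab_frame(n)[100:300,150:400,::-1],None,fx=3,fy=3,interpolation=cv2.INTER_CUBIC))
E
```

```text
4.2833
6.2833 [-0.065  0.765 -0.877  1.773  1.15   1.857 -1.146] [0.528 0.101 0.199] [0.528 0.102 0.199] [-0.538 -0.042  0.875] 0.00013278760433233367
```

View pics/scene1.png

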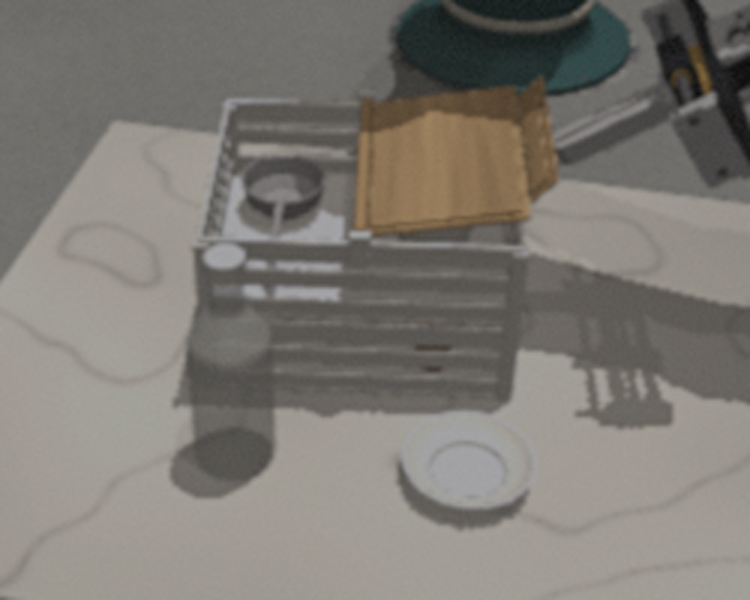

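View pics/top1.png

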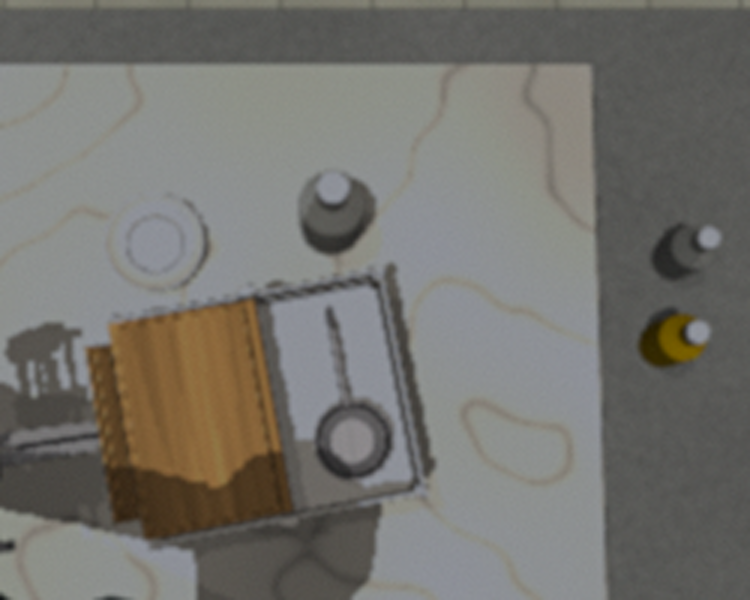

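Both views show the closed fingertips just outside and under the middle of the lip: (560,145) in the scene crop, (95,440) in the top crop. Next I lift by the lip.

```bash
python3 - <<'E'
from h import *
np.set_printoptions(precision=2,suppress=True)
for th in (.14,.28,.45,.62,.8):
    tl=np.radians(57-6*min(th,1))
    p,R=pose(th,0,'lip',tl,pen=.003)
    r=robot.move_linear(p,.07,frame=R,threshold=25)
    st=robot.get_state();print(th,st["time"],r,st["force"],(st["ee_pos"]-p)*1e3)
    if r: break
for n in("scene","top"):
    cv2.imwrite(f"pics/{n}2.png",cv2.resize(robot.grab_frame(n)[80:280,150:400,::-1],None,fx=3,fy=3,interpolation=cv2.INTER_CUBIC))
E
```

```text
0.14 6.6917 False [-0.58 -0.06 -0.34] [ 0.07 -0.16  0.27]
0.28 7.125 False [-0.79 -0.81  0.58] [ 0.13 -0.23  0.63]
0.45 7.625 False [ 0.11  0.19 -0.13] [ 0.11 -0.37  0.5 ]
0.62 8.125 False [-0.02 -0.55 -0.02] [ 0.05 -0.44  0.46]
0.8 8.65 False [-0.05  0.07  0.62] [ 0.02 -0.49  0.4 ]
```

View pics/scene2.png

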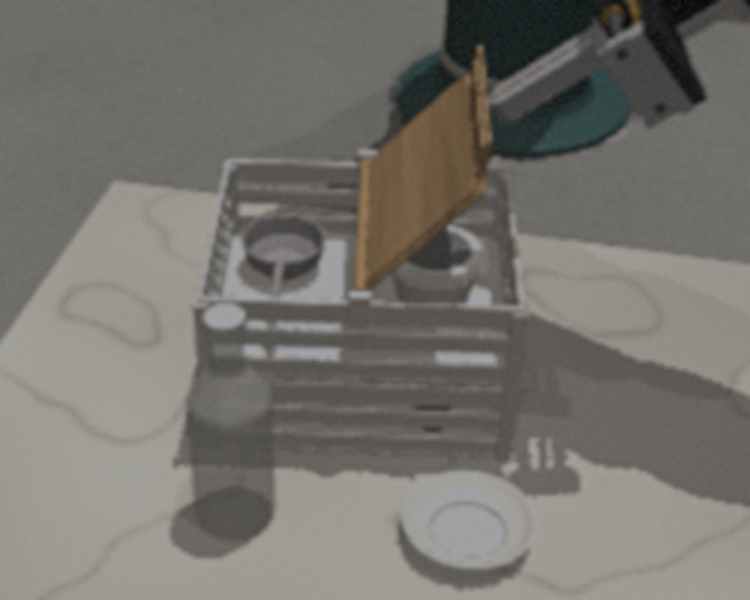

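View pics/top2.png

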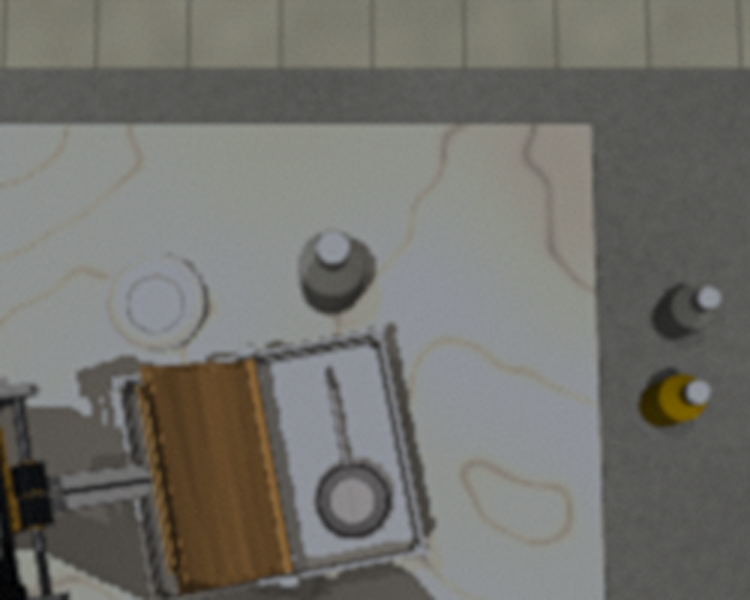

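The cover follows at about 0.8 rad with the tip on the lip, and the cups are undisturbed. I'll continue to near upright.

```bash
python3 - <<'E'
from h import *
np.set_printoptions(precision=2,suppress=True)
for th in (.97,1.14,1.3,1.45):
    tl=np.radians(51-12*(th-.8)/.65)
    p,R=pose(th,0,'lip',tl,pen=.003)
    r=robot.move_linear(p,.08,frame=R,threshold=25)
    st=robot.get_state();print(th,st["time"],r,st["force"],(st["ee_pos"]-p)*1e3)
    if r: break
for n in("scene","top"):
    cv2.imwrite(f"pics/{n}3.png",cv2.resize(robot.grab_frame(n)[60:260,150:400,::-1],None,fx=3,fy=3,interpolation=cv2.INTER_CUBIC))
E
```

```text
0.97 9.2167 False [-0.15  0.24 -0.11] [-0.13 -0.15 -0.04]
1.14 9.6833 False [-0.3  -0.07 -0.26] [-0.19  0.11 -0.22]
1.3 10.125 False [-0.38  0.74 -0.36] [-0.2   0.14 -0.18]
1.45 10.55 False [ 0.54 -0.17 -0.8 ] [-0.2   0.23 -0.14]
```

View pics/scene3.png

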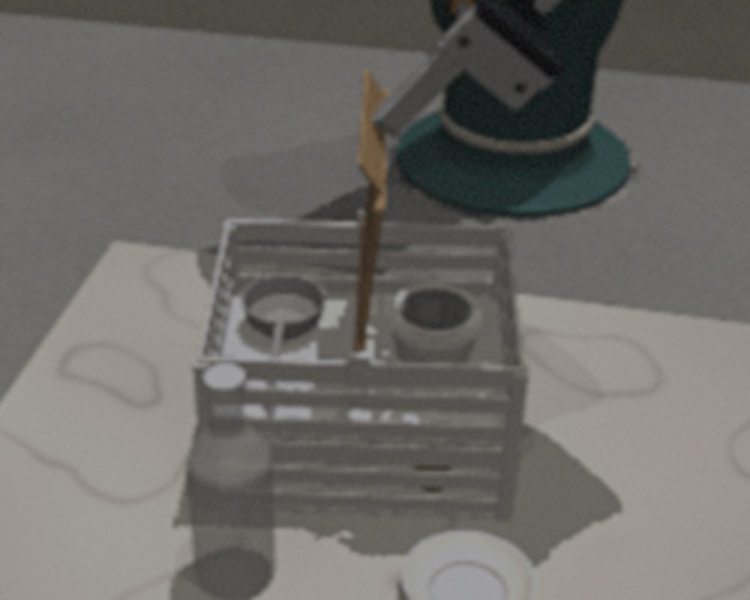

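View pics/top3.png

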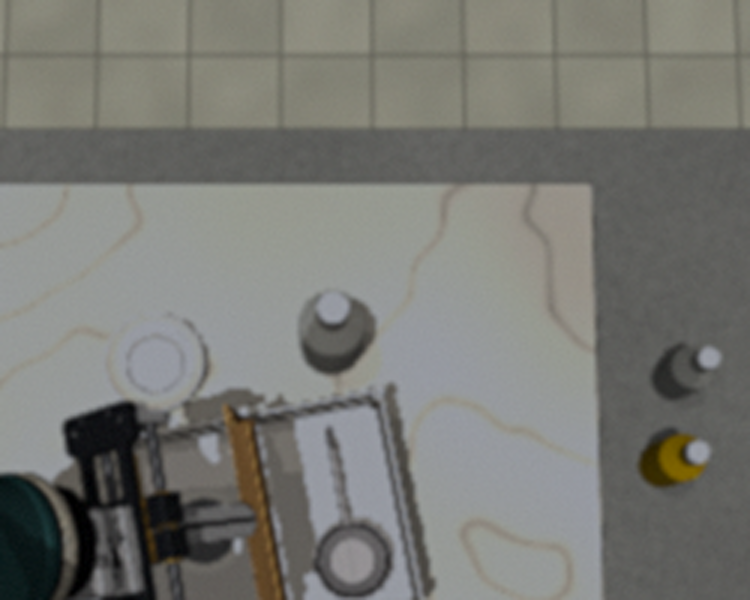

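The cover is near upright (edge-on at scene crop (368,270)). I'll back off and move the tip onto the leaf's underside below the lip, then push it over.

```bash
python3 - <<'E'
from h import *
np.set_printoptions(precision=2,suppress=True)
d=np.radians
p,R=pose(1.45,0,'lip',d(39),pen=-.03); robot.move_linear(p,.15,frame=R)
p,R=pose(1.45,.105,'leaf',d(42),pen=-.02); robot.move_linear(p,.15,frame=R)
ths=[1.45,1.6,1.75,1.9,2.05,2.2,2.35,2.5,2.65,2.8,2.92,3.02]
for th in ths:
    tl=d(42-34*(th-1.45)/1.69)
    p,R=pose(th,.105,'leaf',tl,pen=.002)
    r=robot.move_linear(p,.08,frame=R,threshold=20)
    st=robot.get_state();print(th,st["time"],r,st["force"],(st["ee_pos"]-p)*1e3)
    if r: break
for n in("scene","top"):
    cv2.imwrite(f"pics/{n}4.png",cv2.resize(robot.grab_frame(n)[100:300,150:400,::-1],None,fx=3,fy=3,interpolation=cv2.INTER_CUBIC))
E
```

```text
1.45 11.9583 False [-0.44 -0.5  -0.02] [-0.01 -0.91  0.46]
1.6 12.325 False [-0.65 -0.01  0.09] [-0.13 -0.25  0.19]
1.75 12.6917 False [0.05 0.32 0.32] [-0.19  0.17 -0.01]
1.9 13.0583 False [0.42 0.3  0.52] [-0.19  0.22 -0.01]
2.05 13.425 False [-0.18  0.01  1.03] [-0.2   0.23 -0.01]
2.2 13.7833 False [-0.99 -0.49 -0.85] [-0.2   0.16  0.01]
2.35 14.1417 False [ 0.41  0.31 -0.14] [-0.16  0.17  0.01]
2.5 14.5 False [ 0.31 -0.39 -0.41] [-0.15  0.   -0.01]
2.65 14.8583 False [-0.54  0.13 -0.01] [-0.16 -0.17 -0.13]
2.8 15.2167 False [-0.68  1.29  0.13] [-0.24 -0.53 -0.48]
2.92 15.5333 False [-0.42 -0.1   0.28] [-0.23 -0.49 -0.49]
3.02 15.8083 False [-0.02  0.2   0.42] [-0.2  -0.4  -0.39]
```

View pics/scene4.png

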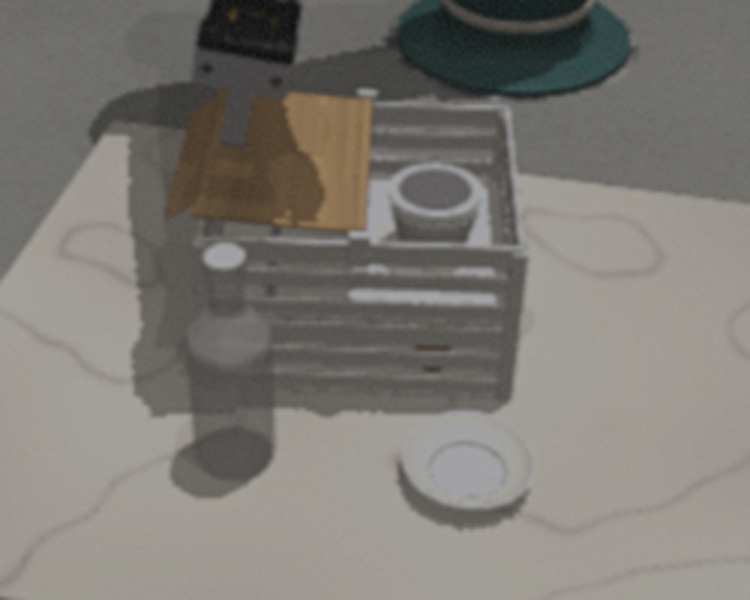

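View pics/top4.png

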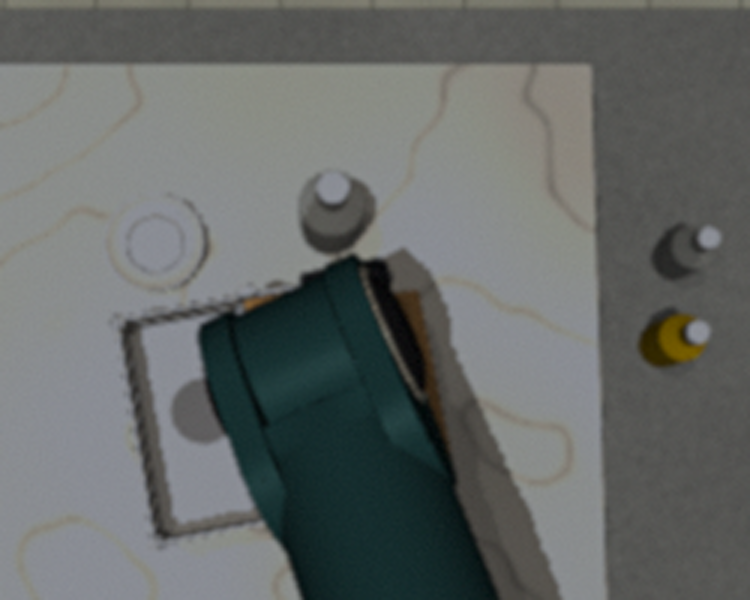

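The cover is over the strainer with the tip on it, still slightly raised (about 3.0 rad). Next I press down until it meets the stop.

```bash
python3 - <<'E'
from h import *
np.set_printoptions(precision=2,suppress=True)
p,R=pose(3.14,.105,'leaf',np.radians(8),pen=.015)
r=robot.move_linear(p,.025,frame=R,threshold=12)
robot.pause(.4)
st=robot.get_state();print(st["time"],r,st["force"],(st["ee_pos"]-p)*1e3)
q=st["ee_pos"]-.019*np.array([0,0,1])-SP; print("tip y,z",q@ey,q[2])
robot.move_linear(st["ee_pos"]+.1*ez,.1)
st=robot.get_state()
robot.move_linear(st["ee_pos"]+.12*ez+.12*ey-.12*ex,.2)
print(robot.get_state()["time"])
for n in("scene","top"):
    im=robot.grab_frame(n)[:,:,::-1]; cv2.imwrite(f"pics/{n}5raw.png",im)
    cv2.imwrite(f"pics/{n}5.png",cv2.resize(im[100:300,150:400],None,fx=3,fy=3,interpolation=cv2.INTER_CUBIC))
E
```

```text
16.8667 True [-3.34  0.09 12.12] [ 0.16  1.   14.69]
tip y,z -0.10141770146701237 0.0037732205199056124
19.375
```

View pics/scene5.png

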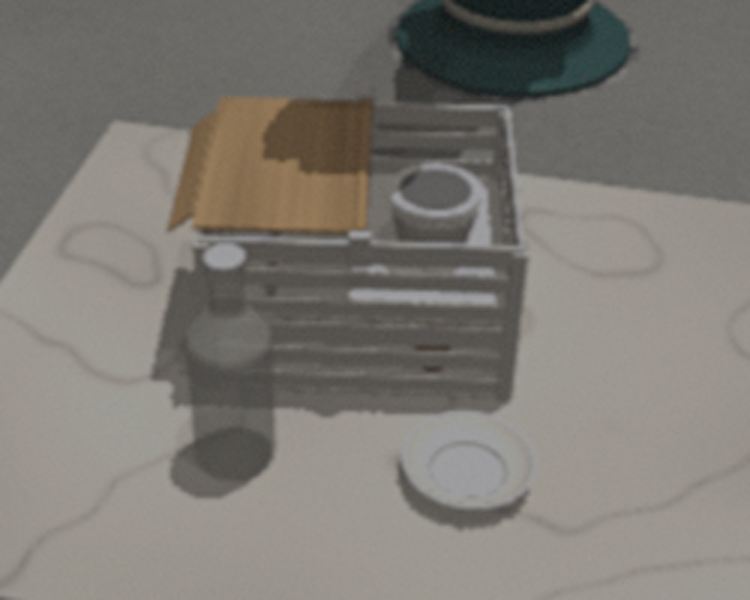

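View pics/top5.png

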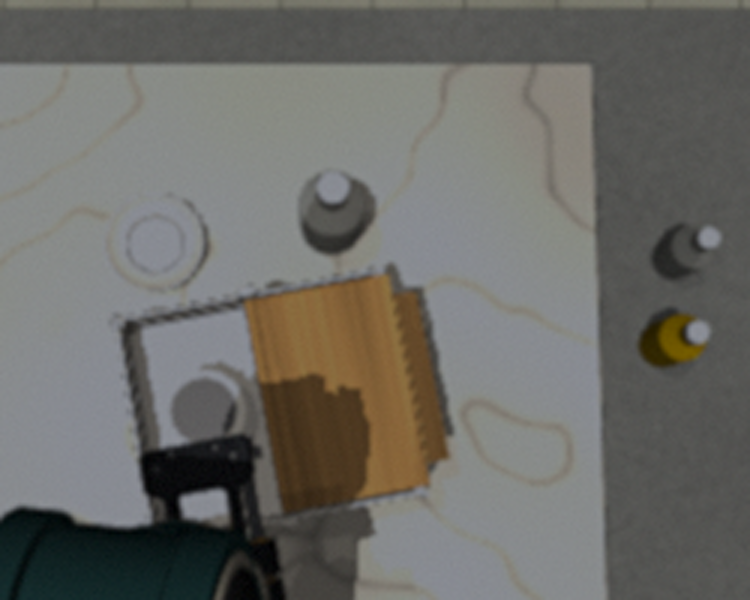

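```bash
python3 - <<'E'
from h import *
np.set_printoptions(precision=4,suppress=True)
C=lambda u,v:(150+u/3-.33,100+v/3-.33)
for k,s,t in(("outA",(193,230),(390,275)),("outB",(220,98),(427,485)),("inA",(371,230),(246,298)),("inB",(373,98),(283,515)),("cap",(224,256),(333,187))):
    print(k,*tri("scene",C(*s),"top",C(*t)))
for n in("scene","top"):
    a=cv2.imread(f"pics/{n}0.png");b=cv2.imread(f"pics/{n}5raw.png")
    for nm,bx in(("bottle/spoon",(180,285,205,330) if n=="scene" else (155,196,185,280)),):
        A,B=[cv2.cvtColor(x[bx[0]:bx[1],bx[2]:bx[3]],cv2.COLOR_BGR2GRAY).astype(np.float32) for x in(a,b)]
        print(n,nm,cv2.phaseCorrelate(A,B))
E
```

```text
outA [ 0.6694 -0.1643  0.171 ] 0.002383444676156117
outB [ 0.4877 -0.1971  0.1743] 0.0027833545636497315
inA [ 0.6479 -0.0363  0.1779] 0.006297415562239718
inB [ 0.4619 -0.0719  0.1769] 0.0009327241192448208
cap [ 0.7408 -0.1151  0.2089] 0.00011850307274831439
scene bottle/spoon ((0.41903648626768586, 0.06042123747032946), 0.7695243154455115)
top bottle/spoon ((0.0468128401423229, 0.46251347243371654), 1.0153338224799544)
```

```bash
python3 -c "
from rig import robot
robot.pause(.3);print(robot.get_state()['force']);robot.sign_off()"
```

```text
[ 0.29406427 -0.64876124  0.2207927 ]
the job is handed in; nothing more can be done
```

The cover is flipped over and lies flat over the strainer's half. I handed the job in at about 20 s of the 42 s allowed. With the gripper closed, I lifted the cover by its lip to about 1.45 rad. I then moved the fingertips to the leaf's underside, pushed the cover over its spine in small steps, pressed it down against the stop at 12 N and moved clear.

**Cover angle:**
- At the press, the fingertip stood 3.8 mm above the hinge line, where a flat cover puts it at about 4 mm.
- After release, the outer corners measured z = 0.171 and 0.174, against an expected 0.176. That puts the cover within about 0.03 rad of flat, inside the 0.08 allowed.
- I never read the cover's angle or speed directly; both are inferred from the tool's position, its speed and the images.

**Loose items:**
- The bottle cap moved less than 3 mm between the first and last measurements, and the bottle stands upright. The bottle and spoon-rest area shifted less than half a pixel in both views.
- The cups look undisturbed, though I did not measure them.
- The strainer is now hidden under the cover, so its final position is unchecked. It was in place in the last clear view, with the cover near upright.

**Contact:** The tool force was near zero at hand-in, so nothing was being touched. The corner measurements disagreed between the two views by up to 8 mm before the flip and 6 mm after it, the worst being at the near spine corner.

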